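# Set and lock the flow knob of a countertop water filter

### The job

Turn the black knob on the free-standing water filter until its pointer stands at the raised curved mark, then pull it straight out (upward) as far as it goes, so that it locks there, and let go. The catch that lets the knob out is somewhere within the mark and has to be found by feel: where the knob does not come out, do not tug hard, turn it a little along the mark and try again gently. Keep the filter standing where it is on the counter and leave the mug, the soap bottle and the brush alone.

Things in the scene. Friction and masses are not known exactly. Their poses are not given: they have to be found in the camera images.
- filter: White box on four rubber feet, loose on the counter, 150 (its x) x 240 (its y) mm, deck 75 mm high, 2.3 to 3.3 kg. Origin: centre of its underside. Knob axis vertical at local (0,-55) mm. Steel cap (r 43, 46 high) at local (-15,70), spout at (53,98), 168 high, bending to +y. Pulling up with 15 N or more on a knob that is not free lifts it; 4 mm of lift or 20 mm of shift is too much.
- knob_grip (a point): Grip point on the knob's axis, 30 mm above the deck while the knob is in; rises with it. The black knob is a round skirt (radius 29 mm, its top 7 mm above the deck while in) carrying an upright grip bar 42 mm long, 13 mm wide, 34 mm high, whose top is 11 mm above this point. Pinch the bar across its 13 mm from above.
- knob_tip (a point): Tip of the knob's pointer, a small steel nose at one end of the grip bar just above the skirt, 30 mm out from the axis along the bar's length and 17 mm below knob_grip.
- mark (a point): Top middle of the raised curved mark: a black ridge on the deck, 10 mm wide, 4 mm high, an arc from 34 to 44 mm out from the knob's axis, reaching 0.38 rad (22 degrees) to either side of this point. It lies along the filter's +x from the axis. The thin flat strokes round the rest of the dial mean nothing.
- dial (a joint): Turn of the knob (rad): 0 with the pointer at the middle of the mark, growing anticlockwise seen from above; range -1.5 to 0.6. Starts between -1.18 and -0.65, so it must be turned anticlockwise, against light friction (0.06 N m).
- knob (a joint): Pull of the knob (m): 0 in, 0.014 fully out. It comes out only at a hidden catch slot, at a dial reading anywhere from -0.32 to 0.32, new each time, found only by feel. Within about 0.045 rad of the slot it slides out against a steady 3 N, stays where left and cannot turn; elsewhere it stops hard after about 2 mm and can be pushed back and turned on.
- mug: White mug with a handle, 76 mm across, 85 mm high, standing under the spout. Origin: centre of its underside. A bystander: leave it.
- soap: Blue soap bottle with a black cap, 64 mm across, 150 mm high. Origin: centre of its underside. A bystander: leave it.
- brush: Small round wooden dish brush, 56 mm across, 66 mm high. Origin: centre of its underside. A bystander: leave it.

How it is judged:
By the outcome, as a careful person would: the job done as asked, in the order asked, and still so for the second after the job is handed in, with the robot touching nothing.
It also fails if it takes over 64 s, if anything falls off the work surface, if the arm or the gripper's body presses on something with over 40 N, if the wrist force passes 120 N, or if a joint passes its speed limit or range.

### The arm

A 7-joint arm with a two-finger parallel gripper is mounted at the origin on the work surface. World frame = base frame: x ahead of the robot, y to its left, z up, the work surface at z = 0. Lengths are in m, angles in rad, forces in N, time in s.
With the tool pointing down it reaches from about 0.425 to 0.875 m from the base axis. Payload 8.4 kg.
Tool frame: the origin (TCP) lies midway between the tips of the shut fingers; the grasp point (between the pads) lies 19 mm behind it (ctrl.grip_point_offset is the distance from the TCP to the grasp point, in m); z points along the fingers, y is the line along which they close (so a half turn about z gives the same grasp; the last joint's range is limited). The gripper opens to 85 mm and grips with 20 to 120 N. Pads are 22 mm wide; open, the fingers measure 114 mm over their backs; the gripper's body (76 mm by 85 mm) begins 54 mm behind the grasp point. The pads swing forward as they close: fully open they stand 13 mm farther back than shut.
Start: joints at [-1.216, 0.333, 0.04, 1.465, -0.013, 1.343, -0.059], TCP at [0.285, 0.584, 0.193] pointing down, gripper open.
Joint ranges: [-2.58, 2.58], [-0.38, 2.09], [-1.3, 1.39], [0.25, 2.4], [-1.5, 4.64], [0.08, 2.09], [-2.65, 2.65]. Speed limits (rad/s): [2.22, 2.22, 2.79, 2.79, 3.14, 3.14, 3.14].

### API

Orientations are given as a unit quaternion [w, x, y, z].
In Python, from rig import status, vision, ticket, ctrl gives the robot as it stands.
- The arm moves only by the tool jog_arm, never from a script. Its argument "series" is text: rows parted by semicolons, each of 7 numbers parted by spaces: the turn, a rotation vector about the tool's x, y, z normalised to -1 to 1, where 1 is 180 degrees, then the shift along the tool's x, y, z normalised to -1 to 1, where 1 is 0.25 m, then the opening, from 0 (shut) to 1 (fully open). In form: rx ry rz tx ty tz gripper; .... A call has 1 to 8 rows; each row is the pose to reach, as a shift and turn from the pose commanded when the call began, along the tool's axes at that moment, turning the shorter way round; what a row does not reach only later rows make up. A row lasts 1/12 s, in which the tool goes at most 41.7 mm and 7.16 degrees, less where a joint would pass 70% of its speed; a pose out of reach is approached as far as the arm can. A call with a number of a shift or a turn outside -1 to 1 is refused whole. A call with a gripper value outside its range is refused whole. The fingers move at their own pace and stop on an object; the grip force is fixed at half the most. Time passes only in rows, so rows that repeat a pose let the fingers close. It gives the time, the measured TCP pose, the force, the opening and the grip force at its end, in the units of the state.
- status.read_state(): the state, without advancing time (a new reading comes with each control period).
- vision.grab_frame(name): name is "scene" or "top" or "wrist"; returns a dict with "frame" (384x512x3 uint8, red, green, blue), "camera_matrix" (3x3 intrinsics, pixels), "k1" (the pictures are not rectified: a ray, as slopes to the right and down, at radius r is drawn at 1 + k1 r^2 times it, then the intrinsics apply), "R" (3x3) and "t" (3): a world point X has camera coordinates R X + t. Camera axes: x right, y down, z forward; pixel columns grow to the right and rows downward; lengths in m; the calibration is good to about 2 mm. A picture is of the moment at which its call begins. There is no depth.
- ticket.sign_off(): hands the job in; it is judged then, once.
The state is a dict: "clock": time; "qpos": joint angles; "dq": joint speeds; "joint_efforts": joint torques, N m; "eef_pos": TCP position; "tcp_rot": TCP orientation; "ft_force": force on the tool from outside, world axes, zero at the start; "torque": the same for the moment, N m; "gripper_width": finger opening in m; "finger_force": force on a finger pad.
Only numpy, scipy, OpenCV 4.12 (cv2) and the standard library are available. Lean on these libraries where they do the work, as an engineer would, in place of code of your own. Each camera call takes 0.05 s, during which the arm holds its last target. There are 200 camera calls.

## Working session

There is one attempt and no reset: what is moved stays moved. The work goes in short steps, Python scripts to look and compute and a tool call to move; the robot and the scene stay as the last step left them, time stands still between calls to the robot, and variables do not carry over. Pictures are saved under pics/ and viewed, at most 12 in all, crops included, and the job is handed in when it is done.

Besides the shell and the picture viewer there is one more tool, called after ">>>" as a command line: name --argument value ..., lists and objects as JSON in quotes. jog_arm: Moves the arm, as the interface text tells. Its arguments: {"type":"object","properties":{"series":{"type":"string"}},"required":["series"]}

```bash
mkdir -p pics; python3 - <<'E'
from rig import status,vision,ctrl
import cv2,numpy as np
s=status.read_state();print({k:np.round(v,3).tolist() for k,v in s.items()},ctrl.grip_point_offset)
ims=[]
for n in("scene","top"):
    f=vision.grab_frame(n);cv2.imwrite(f"pics/{n}0.png",f["frame"][:,:,::-1]);print(n,f["camera_matrix"],f["k1"],f["R"],f["t"])
E
```

```text
{'clock': 0.0, 'qpos': [-1.216, 0.334, 0.04, 1.466, -0.013, 1.343, -0.059], 'dq': [0.0, 0.0, 0.0, -0.001, -0.001, -0.001, -0.001], 'joint_efforts': [0.0, -65.853, 1.365, -40.558, 0.017, 0.012, 0.0], 'eef_pos': [0.285, 0.584, 0.192], 'tcp_rot': [-0.0, 0.225, 0.974, -0.001], 'ft_force': [-0.185, 0.648, -0.032], 'torque': [-0.043, 0.004, 0.016], 'finger_force': 0.0, 'gripper_width': 0.085} 0.0187
scene [[374.27633669   0.         252.39293261]
 [  0.         374.27633669 191.7300925 ]
 [  0.           0.           1.        ]] -0.07243536552467406 [[ 0.83088664  0.55626746 -0.01392474]
 [ 0.28194026 -0.44243986 -0.85132641]
 [-0.47972604  0.7034298  -0.52445157]] [-0.48549161 -0.09474442  1.19951179]
top [[372.79467736   0.         255.70594255]
 [  0.         372.79467736 195.71458383]
 [  0.           0.           1.        ]] -0.12436541156550288 [[ 0.01355332 -0.99968701  0.02102844]
 [-0.98573865 -0.01688619 -0.1674341 ]
 [ 0.16773678 -0.01845926 -0.98565898]] [0.006137   0.601691   0.99954786]
```

View pics/top0.png

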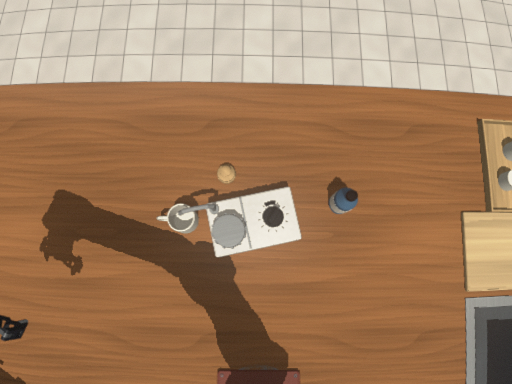

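View pics/scene0.png

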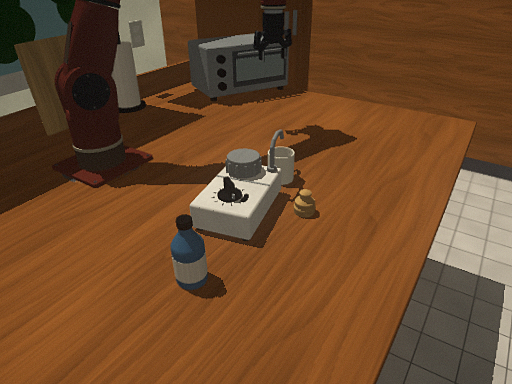

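The top view shows the filter at cols 208–300, rows 188–255, with the knob near (273,216) and the mark near (270,204). The mug is at (182,218), the brush at (227,173) and the soap at (345,200). I'll locate the dial and look at it enlarged.

```bash
cat >h.py <<'E'
import numpy as np,cv2
from rig import status,vision
def ray(f,uv):
    K=f["camera_matrix"];d=np.array([f["k1"],0,0,0,0.])
    p=cv2.undistortPoints(np.float64(uv).reshape(-1,1,2),K,d).reshape(-1,2)
    D=np.c_[p,np.ones(len(p))]@f["R"];return -f["R"].T@f["t"],D
def plane(f,uv,z):
    o,D=ray(f,uv);return o+D*((z-o[2])/D[:,2])[:,None]
def proj(f,X):
    c=np.atleast_2d(X)@f["R"].T+f["t"];p=c[:,:2]/c[:,2:];p=p*(1+f["k1"]*(p**2).sum(1,keepdims=True));K=f["camera_matrix"]
    return p@K[:2,:2].T+K[:2,2]
E
python3 - <<'E'
from h import *
f=vision.grab_frame("top");im=f["frame"][:,:,::-1].copy()
hsv=cv2.cvtColor(im,cv2.COLOR_BGR2HSV)
m=((hsv[...,1]<60)&(hsv[...,2]>140)).astype(np.uint8);m[:,:195]=0;m[:,:204]=0;m[:180]=0;m[265:]=0;m[:,310:]=0
m=cv2.morphologyEx(m,cv2.MORPH_OPEN,np.ones((3,3)));pts=np.argwhere(m)[:,::-1]
w=plane(f,pts,.075)[:,:2]
r=cv2.minAreaRect(w.astype(np.float32)*1000);print(r)
n,l,st,c=cv2.connectedComponentsWithStats(((hsv[...,2]<50)[180:265,245:300]).astype(np.uint8))
for i in range(1,n):
    if st[i,4]>4: print(st[i],c[i]+[245,180],plane(f,[c[i]+[245,180]],.08))
cv2.imwrite("pics/t1.png",cv2.resize(im[170:270,190:320],None,fx=6,fy=6,interpolation=cv2.INTER_CUBIC))
E
```

```text
((526.8486938476562, 24.59064483642578), (149.58447265625, 242.24644470214844), 12.99560832977295)
```

View pics/t1.png

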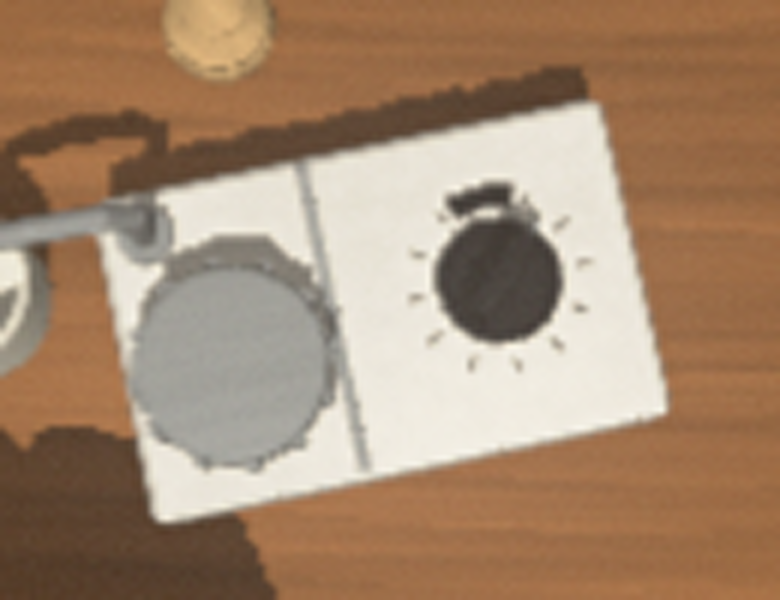

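>>> jog_arm --series "0 0 0 -0.95 -0.84 -0.43 1;0 0 0 -0.95 -0.84 -0.43 1;0 0 0 -0.95 -0.84 -0.43 1;0 0 0 -0.95 -0.84 -0.43 1;0 0 0 -0.95 -0.84 -0.43 1;0 0 0 -0.95 -0.84 -0.43 1;0 0 0 -0.95 -0.84 -0.43 1;0 0 0 -0.95 -0.84 -0.43 1"

```text
clock: 0.82
eef_pos: [0.4061, 0.2905, 0.3011]
tcp_rot: [-0.0, 0.225, 0.974, 0.0]
ft_force: [2.4, 0.0, -0.3]
gripper_width: 0.0855
finger_force: 0.0
```

>>> jog_arm --series "0 0 0 -1 -0.88 0.1 1;0 0 0 -1 -0.88 0.1 1;0 0 0 -1 -0.88 0.1 1;0 0 0 -1 -0.88 0.1 0.5;0 0 0 -1 -0.88 0.1 0.5;0 0 0 -1 -0.88 0.1 0.5;0 0 0 -1 -0.88 0.1 0.5;0 0 0 -1 -0.88 0.1 0.5"

```text
clock: 1.48
eef_pos: [0.5341, -0.0163, 0.2755]
tcp_rot: [0.0, 0.225, 0.974, 0.0]
ft_force: [1.8, 0.6, 0.1]
gripper_width: 0.0431
finger_force: 0.0
```

```bash
python3 - <<'E'
from h import *
f=vision.grab_frame("wrist");cv2.imwrite("pics/w1.png",f["frame"][:,:,::-1]);print(f["R"],f["t"],f["camera_matrix"],status.read_state()["eef_pos"])
print(proj(f,[[.5392,-.029,.116],[.5392,-.029,.075],[.5392+.039*np.cos(.227),-.029+.039*np.sin(.227),.079]]))
E
```

```text
[[ 0.43800044  0.89897405  0.00112585]
 [ 0.86820048 -0.42333108  0.25887976]
 [ 0.23320279 -0.11241198 -0.9659089 ]] [-0.21941765 -0.5246367   0.33051738] [[273.63664345   0.         254.33201814]
 [  0.         273.63664345 190.39074331]
 [  0.           0.           1.        ]] [ 0.53547111 -0.02537071  0.274964  ]
[[247.09745917 179.21199516]
 [247.80550762 172.85423658]
 [265.04008406 194.23920334]]
```

View pics/w1.png

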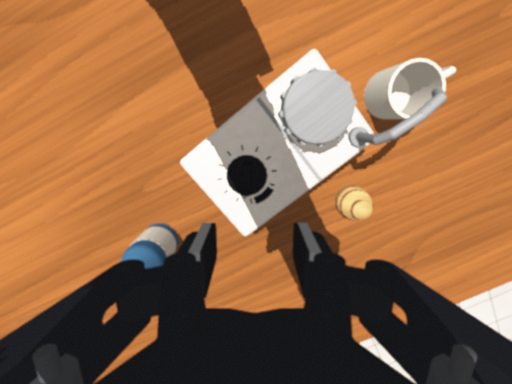

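The wrist view confirms the knob at (247,176) and the mark at (264,195), within a pixel or two of prediction. I'll enlarge it with more contrast to find the pointer.

```bash
python3 - <<'E'
from h import *
im=cv2.imread("pics/w1.png")[140:215,205:295]
im=np.clip(255*(im/255.)**.45,0,255).astype(np.uint8)
cv2.imwrite("pics/w1c.png",cv2.resize(im,None,fx=7,fy=7,interpolation=cv2.INTER_CUBIC))
E
```

```text
(no output)
```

View pics/w1c.png

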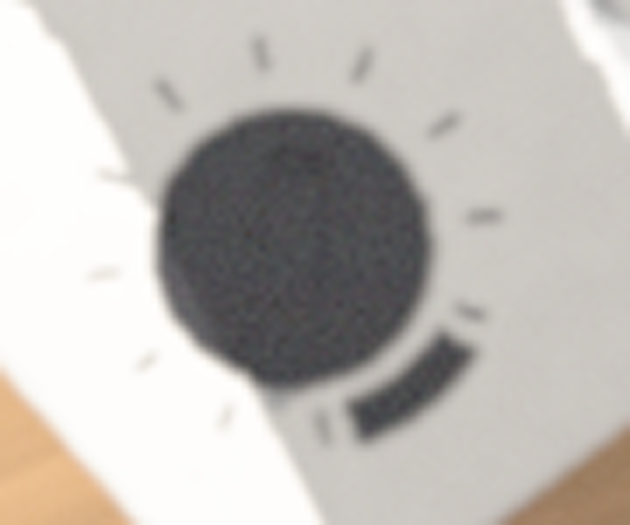

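```bash
python3 - <<'E'
from h import *
f=vision.grab_frame("wrist")
a=plane(f,[[205+285/7,140+393/7]],.088)[0];k=np.array([.5392,-.029,0])
d=a-k;print(a,np.hypot(d[0],d[1]),np.arctan2(d[1],d[0])-.2268)
s=status.read_state();p=np.array(s["eef_pos"]);print(p,s["tcp_rot"])
for dial in(-.6,-.68,-.8,-1):
    t=dial+.2268;print(dial,proj(f,[k+[.03*np.cos(t),.03*np.sin(t),.088],k+[.021*np.cos(t+np.pi),.021*np.sin(t+np.pi),.116]]).ravel())
from scipy.spatial.transform import Rotation as R
q=s["tcp_rot"];M=R.from_quat(q,scalar_first=True).as_matrix();print(M.round(3));print((M.T@(k+[0,0,.089]-p))/.25)
E
```

```text
[ 0.56662121 -0.05494125  0.088     ] 0.037747464317153416 -0.9844713028213927
[ 0.53452485 -0.02200891  0.27510965] [ 3.54903442e-04  2.29793101e-01  9.73238449e-01 -1.38795449e-03]
-0.6 [255.50375349 191.84854104 251.95845303 158.4596105 ]
-0.68 [253.77964119 191.92873154 253.3076608  158.39441228]
-0.8 [251.19448647 191.79958952 255.33073002 158.49820081]
-1 [246.97472683 190.9256265  258.62550837 159.20240003]
[[-0.894  0.447  0.   ]
 [ 0.447  0.894 -0.003]
 [-0.001 -0.003 -1.   ]]
[-0.02824456 -0.01475662  0.74451663]
```

>>> jog_arm --series "0 0 0 -0.028 -0.015 0.28 0.5;0 0 0 -0.028 -0.015 0.28 0.5;0 0 0 -0.028 -0.015 0.28 0.5;0 0 0 -0.028 -0.015 0.28 0.5;0 0 0 -0.028 -0.015 0.28 0.5;0 0 0 -0.028 -0.015 0.28 0.5"

```text
clock: 2.08
eef_pos: [0.5395, -0.0202, 0.2076]
tcp_rot: [0.001, 0.225, 0.974, 0.001]
ft_force: [-1.0, 0.3, 0.1]
gripper_width: 0.0423
finger_force: 0.0
```

```bash
python3 - <<'E'
from h import *
import pickle
f=vision.grab_frame("wrist");pickle.dump(f,open("w2.pkl","wb"))
s=status.read_state();print(s["eef_pos"],s["tcp_rot"])
k=np.array([.5392,-.029,0]);c=proj(f,[k+[0,0,.1]])[0];print(c)
x,y=(c-[60,50]).astype(int);x=max(x,0);y=max(y,0);print(x,y)
im=f["frame"][y:y+100,x:x+120,::-1];im=(255*(im/255.)**.4).astype(np.uint8)
cv2.imwrite("pics/w2c.png",cv2.resize(im,None,fx=6,fy=6,interpolation=cv2.INTER_CUBIC))
for dial in(-.6,-.7,-.8,-1):
    t=dial+.2268;print(dial,proj(f,[k+[.03*np.cos(t),.03*np.sin(t),.088],k+[.021*np.cos(t),.021*np.sin(t),.116],k+[.021*np.cos(t+np.pi),.021*np.sin(t+np.pi),.116]])*6-[6*x,6*y])
E
```

```text
[ 0.53950545 -0.02021784  0.20751605] [1.29762982e-03 2.24671227e-01 9.74433562e-01 6.23434311e-04]
[246.81086132 183.53351398]
186 133
-0.6 [[379.96085499 439.88579869]
 [373.13340151 441.9013353 ]
 [351.66679275 204.2591257 ]]
-0.7 [[364.34169652 440.33858002]
 [361.07593037 442.25062543]
 [364.20212853 203.88256623]]
-0.8 [[348.74116622 439.30689659]
 [349.03249151 441.45442847]
 [376.72016748 204.74406299]]
-1 [[318.17288941 432.83782379]
 [325.44081579 436.46382028]
 [401.17640846 210.12896261]]
```

View pics/w2c.png

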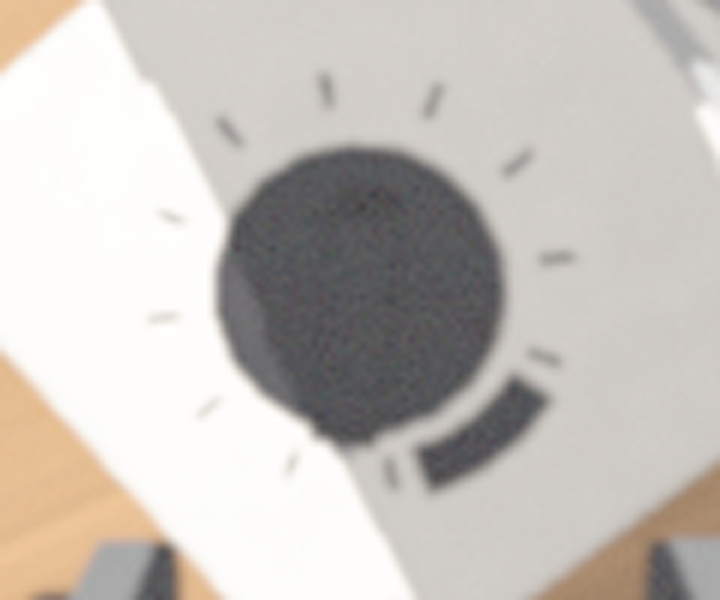

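The bar's near end is at crop (345,440), which puts the dial at about -0.8. I'll align the fingers to it and descend to just above.

>>> jog_arm --series "0 0 0.038 0 0 0.27 0.5;0 0 0.038 0 0 0.27 0.5;0 0 0.038 0 0 0.27 0.5;0 0 0.038 0 0 0.27 0.5;0 0 0.038 0 0 0.27 0.5;0 0 0.038 0 0 0.27 0.5;0 0 0.038 0 0 0.27 0.5;0 0 0.038 0 0 0.27 0.5"

```text
clock: 2.8
eef_pos: [0.5393, -0.0206, 0.1393]
tcp_rot: [0.001, 0.283, 0.959, 0.001]
ft_force: [-0.6, 0.0, -0.3]
gripper_width: 0.0424
finger_force: 0.0
```

```bash
cat >g.py <<'E'
from h import *
from scipy.spatial.transform import Rotation as R
s=status.read_state();p=np.array(s["eef_pos"]);M=R.from_quat(s["tcp_rot"],scalar_first=True).as_matrix()
k=np.array([.5392,-.029,.089])
print(p,"yaw of -x minus filter:",np.arctan2(-M[1,0],-M[0,0])-.2268,"shift:",(M.T@(k-p))/.25,"F",s["ft_force"],"T",s["torque"],s["gripper_width"],s["qpos"])
E
python3 g.py
```

```text
[ 0.53927088 -0.02058108  0.13929037] yaw of -x minus filter: -0.7997973056136799 shift: [-0.01774613 -0.02874117  0.20114447] F [-0.64479553  0.00326843 -0.30150431] T [ 0.02352188  0.02447849 -0.07038904] 0.042361828709499484 [-0.58353613  0.15271727  0.597956    1.83338167 -0.09324093  1.18128675
  1.04211418]
```

>>> jog_arm --series "0 0 0 -0.018 -0.029 0 0.5;0 0 0 -0.018 -0.029 0.05 0.5;0 0 0 -0.018 -0.029 0.1 0.5;0 0 0 -0.018 -0.029 0.15 0.5;0 0 0 -0.018 -0.029 0.18 0.5;0 0 0 -0.018 -0.029 0.195 0.5;0 0 0 -0.018 -0.029 0.195 0.5;0 0 0 -0.018 -0.029 0.195 0.5"

```text
clock: 3.47
eef_pos: [0.5386, -0.0294, 0.0897]
tcp_rot: [0.0, 0.283, 0.959, -0.0]
ft_force: [0.4, 0.3, 1.0]
gripper_width: 0.0429
finger_force: 0.0
```

```bash
python3 g.py; python3 - <<'E'
from h import *
f=vision.grab_frame("wrist");im=f["frame"][100:384,130:400,::-1];im=(255*(im/255.)**.4).astype(np.uint8)
cv2.imwrite("pics/w3.png",cv2.resize(im,None,fx=2,fy=2,interpolation=cv2.INTER_CUBIC))
E
```

```text
[ 0.5385557  -0.02939148  0.08966474] yaw of -x minus filter: -0.800185092033216 shift: [-0.00131479  0.00271339  0.00265952] F [0.37444155 0.32721736 0.96739544] T [ 0.01184378 -0.02946649 -0.03572215] 0.04289851804853703 [-0.55691964  0.20876285  0.597834    1.88847884 -0.13232573  1.08312363
  1.09040941]
```

View pics/w3.png

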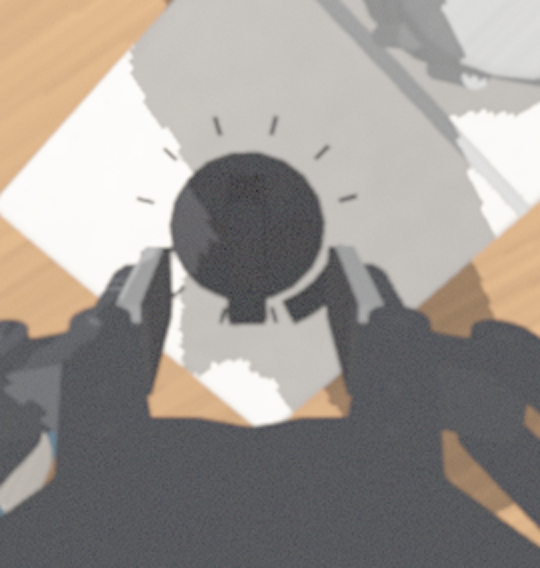

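The bar stands centred between the fingers (col 247, fingers at 170 and 330) and parallel to the pads. Closing.

>>> jog_arm --series "0 0 0 -0.001 0.002 0 0;0 0 0 -0.001 0.002 0 0;0 0 0 -0.001 0.002 0 0;0 0 0 -0.001 0.002 0 0;0 0 0 -0.001 0.002 0 0;0 0 0 -0.001 0.002 0 0;0 0 0 -0.001 0.002 0 0;0 0 0 -0.001 0.002 0 0"

```text
clock: 4.18
eef_pos: [0.5388, -0.0289, 0.0893]
tcp_rot: [-0.0, 0.283, 0.959, -0.0]
ft_force: [0.0, -0.6, -0.6]
gripper_width: -0.0001
finger_force: 0.0
```

```bash
python3 g.py
```

```text
[ 0.5387786  -0.02890561  0.08926091] yaw of -x minus filter: -0.8000158111139812 shift: [-0.00162097  0.00059703  0.00104357] F [ 0.01508056 -0.57381061 -0.56289954] T [ 0.01895707 -0.07750151  0.0251296 ] -0.00010629977079941268 [-0.55711072  0.20999584  0.59743954  1.88810481 -0.13310068  1.08280834
  1.09032112]
```

```bash
python3 - <<'E'
from h import *
f=vision.grab_frame("wrist");im=f["frame"][100:384,130:400,::-1];im=(255*(im/255.)**.4).astype(np.uint8)
a=cv2.resize(im,None,fx=2,fy=2,interpolation=cv2.INTER_CUBIC)
k=np.array([.5392,-.029,0])
print([proj(f,[k+[0,0,z]])[0]*2-[260,200] for z in(.075,.082,.116)],"tcp",proj(f,[status.read_state()["eef_pos"]])*2-[260,200])
f=vision.grab_frame("scene");b=f["frame"][140:250,170:300,::-1];b=(255*(b/255.)**.5).astype(np.uint8)
b=cv2.resize(b,(260,220),interpolation=cv2.INTER_CUBIC)
o=np.zeros((568,800,3),np.uint8);o[:,:540]=a[:568];o[:220,540:]=b;cv2.imwrite("pics/w4.png",o)
E
```

```text
[array([249.70181035, 217.9802043 ]), array([249.74867315, 224.25370307]), array([250.03055855, 262.00845133])] tcp [[249.48679153 230.0736354 ]]
```

View pics/w4.png

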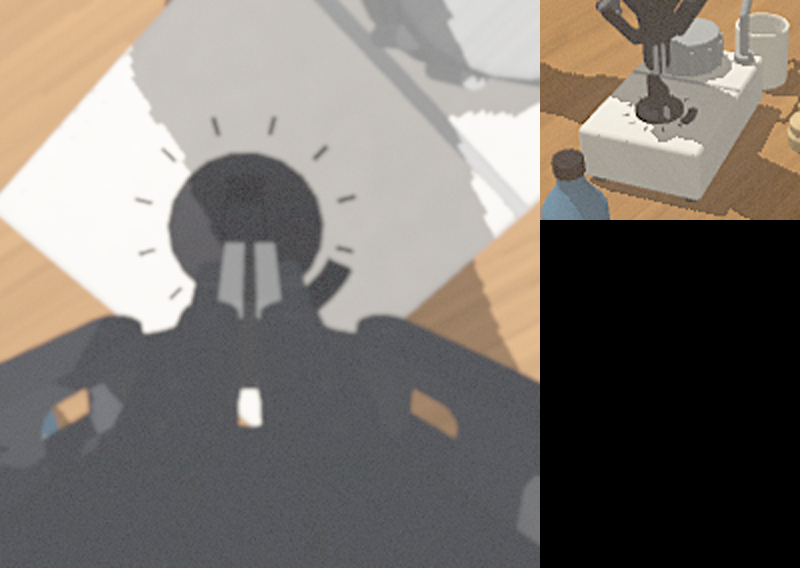

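The fingers shut on nothing. In the scene inset the tips (about (655,70)) seem to sit above the bar (about (655,88)). I'll check that height by projection.

```bash
python3 - <<'E'
from h import *
f=vision.grab_frame("scene");s=status.read_state();k=np.array([.5392,-.029,0])
for n,X in(("tcp",s["eef_pos"]),("bartop",k+[0,0,.116]),("skirt",k+[0,0,.082])):print(n,proj(f,[X])[0],(proj(f,[X])[0]-[202,150])*8)
b=f["frame"][150:218,202:270,::-1];b=(255*(b/255.)**.45).astype(np.uint8)
cv2.imwrite("pics/s5.png",cv2.resize(b,None,fx=8,fy=8,interpolation=cv2.INTER_CUBIC))
print(s["eef_pos"],s["ft_force"])
E
```

```text
tcp [228.78981258 189.14363161] [214.31850067 313.14905288]
bartop [228.35708038 179.26254004] [210.85664302 234.10032029]
skirt [229.04513659 191.85792175] [216.36109276 334.86337402]
[ 0.53879469 -0.02888955  0.0892564 ] [-0.45119651  0.12642403 -0.3223897 ]
```

View pics/s5.png

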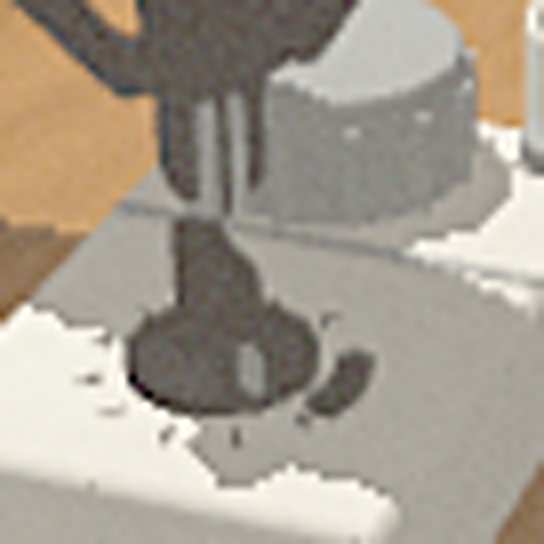

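```bash
python3 - <<'E'
from h import *
A=vision.grab_frame("scene");B=vision.grab_frame("wrist")
o1,d1=ray(A,[[229.25,176.0]]);o2,d2=ray(B,[[254.5,221.5]])
t=np.linalg.lstsq(np.c_[d1[0],-d2[0]],o2-o1,rcond=None)[0];p,q=o1+t[0]*d1[0],o2+t[1]*d2[0];print(p,q,o2,B["R"][2])
E
```

```text
[ 0.53652642 -0.02167629  0.12032042] [ 0.53263342 -0.02514317  0.11976673] [0.48318834 0.00653543 0.26906182] [ 0.21754421 -0.13967492 -0.96600488]
```

By triangulation the real fingertips are about 31 mm higher than reported, at z≈0.120. That explains the miss, so I'll go by vision and force from here: open, descend part way and look again.

>>> jog_arm --series "0 0 0 0 0 0 0.5;0 0 0 0 0 0 0.5;0 0 0 -0.012 0 0 0.5;0 0 0 -0.012 0 0.02 0.5;0 0 0 -0.012 0 0.04 0.5;0 0 0 -0.012 0 0.06 0.5;0 0 0 -0.012 0 0.08 0.5;0 0 0 -0.012 0 0.08 0.5"

```text
clock: 5.1
eef_pos: [0.5404, -0.0305, 0.0678]
tcp_rot: [-0.001, 0.283, 0.959, -0.0]
ft_force: [-0.8, -0.5, 0.3]
gripper_width: 0.0431
finger_force: 0.0
```

```bash
python3 g.py; python3 - <<'E'
from h import *
f=vision.grab_frame("wrist");im=f["frame"][120:320,160:360,::-1];im=(255*(im/255.)**.4).astype(np.uint8)
a=cv2.resize(im,(400,400),interpolation=cv2.INTER_CUBIC)
f=vision.grab_frame("scene");b=f["frame"][150:218,202:270,::-1];b=(255*(b/255.)**.45).astype(np.uint8)
b=cv2.resize(b,(400,400),interpolation=cv2.INTER_CUBIC);cv2.imwrite("pics/w6.png",np.hstack([a,b]))
E
```

```text
[ 0.5404148  -0.03047069  0.06782898] yaw of -x minus filter: -0.799938626108775 shift: [ 0.00739882  0.00218794 -0.08467633] F [-0.76691729 -0.54801058  0.30446635] T [-0.00246928  0.05555202  0.02749414] 0.043101252654352225 [-0.54454088  0.24277283  0.59287614  1.90318788 -0.15557345  1.04315362
  1.11135705]
```

View pics/w6.png

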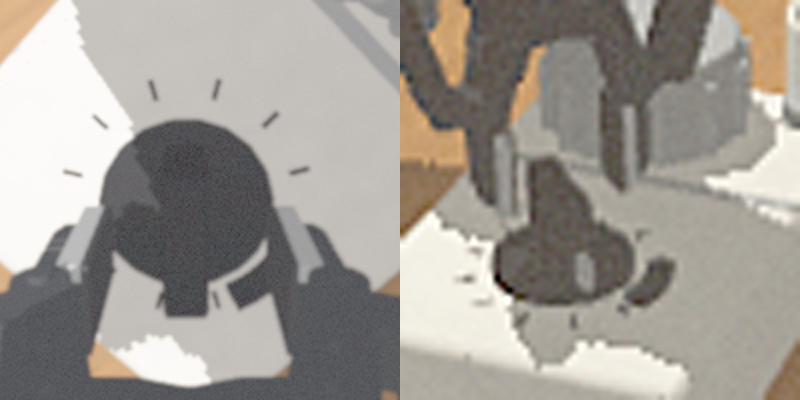

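The fingers now straddle the bar. In the scene half, the tips are at about rows 190–215, the bar top at 160 and the skirt at 250. The bar is centred at col 187 between the pads (110 and 270). I'll go 10 mm lower and close.

>>> jog_arm --series "0 0 0 0 0 0.02 0.5;0 0 0 0 0 0.036 0.5;0 0 0 0 0 0.036 0;0 0 0 0 0 0.036 0;0 0 0 0 0 0.036 0;0 0 0 0 0 0.036 0;0 0 0 0 0 0.036 0;0 0 0 0 0 0.036 0"

```text
clock: 5.87
eef_pos: [0.5406, -0.0315, 0.0604]
tcp_rot: [-0.001, 0.283, 0.959, -0.001]
ft_force: [-3.7, -3.1, 3.0]
gripper_width: 0.0116
finger_force: 59.8
```

```bash
python3 g.py
```

```text
[ 0.54056966 -0.0314687   0.06040267] yaw of -x minus filter: -0.8007244141093409 shift: [ 0.01004772  0.00516956 -0.11438867] F [-3.69751559 -3.08073719  2.99842722] T [-0.57669869  0.91898487  0.04772859] 0.011623683683069475 [-0.54043105  0.2525046   0.59155512  1.91016235 -0.16260562  1.02766226
  1.11794073]
```

Gripped (60 N), with low forces. Now I turn anticlockwise to about -0.33.

>>> jog_arm --series "0 0 -0.03 0 0 0 0;0 0 -0.06 0 0 0 0;0 0 -0.09 0 0 0 0;0 0 -0.12 0 0 0 0;0 0 -0.15 0 0 0 0;0 0 -0.15 0 0 0 0;0 0 -0.15 0 0 0 0"

```text
clock: 6.45
eef_pos: [0.5403, -0.0319, 0.0604]
tcp_rot: [-0.001, 0.051, 0.999, -0.0]
ft_force: [-4.7, -3.8, 4.6]
gripper_width: 0.0116
finger_force: 59.9
```

```bash
python3 g.py
```

```text
[ 0.54029935 -0.03190573  0.06038234] yaw of -x minus filter: -0.3293879595164753 shift: [ 0.00575974  0.01098817 -0.11447288] F [-4.69124071 -3.82227613  4.59286312] T [-0.74597796  1.11877012 -0.01236929] 0.011638831142907015 [-0.4793562   0.24453503  0.52034268  1.90768662 -0.14002983  1.02685254
  1.56929893]
```

>>> jog_arm --series "0 0 0 0 0 -0.004 0;0 0 0 0 0 -0.008 0;0 0 0 0 0 -0.012 0;0 0 0 0 0 -0.012 0"

```text
clock: 6.78
eef_pos: [0.5403, -0.0318, 0.0627]
tcp_rot: [-0.001, 0.051, 0.999, -0.001]
ft_force: [-1.8, -4.7, -4.4]
gripper_width: 0.0113
finger_force: 59.3
```

>>> jog_arm --series "0 0 0 0 0 -0.004 0;0 0 0 0 0 -0.004 0;0 0 0 0 0 -0.004 0"

```text
clock: 7.03
eef_pos: [0.5403, -0.0319, 0.0629]
tcp_rot: [-0.001, 0.051, 0.999, -0.001]
ft_force: [1.5, -6.0, -13.9]
gripper_width: 0.0115
finger_force: 58.7
```

Hard stop at z≈0.0629, so not here. I'll push back, turn about 0.07 rad and try again gently.

>>> jog_arm --series "0 0 0 0 0 0.008 0;0 0 0 0 0 0.016 0;0 0 -0.012 0 0 0.016 0;0 0 -0.023 0 0 0.016 0;0 0 -0.023 0 0 0.01 0;0 0 -0.023 0 0 0.005 0;0 0 -0.023 0 0 0.002 0;0 0 -0.023 0 0 0.002 0"

```text
clock: 7.7
eef_pos: [0.5403, -0.0319, 0.063]
tcp_rot: [-0.001, 0.015, 1.0, -0.001]
ft_force: [-0.6, -4.5, -6.6]
gripper_width: 0.0113
finger_force: 59.5
```

>>> jog_arm --series "0 0 0 0 0 0.007 0;0 0 0 0 0 0.014 0;0 0 -0.012 0 0 0.014 0;0 0 -0.022 0 0 0.014 0;0 0 -0.022 0 0 0.008 0;0 0 -0.022 0 0 0.003 0;0 0 -0.022 0 0 0 0;0 0 -0.022 0 0 0 0"

```text
clock: 8.37
eef_pos: [0.5403, -0.0319, 0.0635]
tcp_rot: [-0.001, -0.019, 1.0, -0.001]
ft_force: [-3.6, -5.9, -0.5]
gripper_width: 0.0113
finger_force: 60.3
```

>>> jog_arm --series "0 0 0 0 0 -0.004 0;0 0 0 0 0 -0.004 0;0 0 0 0 0 -0.004 0"

```text
clock: 8.62
eef_pos: [0.5403, -0.032, 0.0645]
tcp_rot: [-0.001, -0.019, 1.0, -0.001]
ft_force: [-3.2, -5.7, -1.6]
gripper_width: 0.0116
finger_force: 60.3
```

It's past the stop at low force, so the catch is found. Drawing it out steadily.

>>> jog_arm --series "0 0 0 0 0 -0.005 0;0 0 0 0 0 -0.01 0;0 0 0 0 0 -0.015 0;0 0 0 0 0 -0.02 0;0 0 0 0 0 -0.024 0;0 0 0 0 0 -0.028 0;0 0 0 0 0 -0.032 0;0 0 0 0 0 -0.032 0"

```text
clock: 9.28
eef_pos: [0.5403, -0.0319, 0.0725]
tcp_rot: [-0.001, -0.019, 1.0, -0.001]
ft_force: [-3.3, -5.0, -1.2]
gripper_width: 0.0113
finger_force: 60.4
```

>>> jog_arm --series "0 0 0 0 0 -0.003 0;0 0 0 0 0 -0.006 0;0 0 0 0 0 -0.008 0;0 0 0 0 0 -0.009 0;0 0 0 0 0 -0.009 0"

```text
clock: 9.7
eef_pos: [0.5402, -0.0319, 0.0745]
tcp_rot: [-0.001, -0.019, 1.0, -0.001]
ft_force: [-3.9, -6.7, -1.9]
gripper_width: 0.0115
finger_force: 60.0
```

>>> jog_arm --series "0 0 0 0 0 -0.002 0;0 0 0 0 0 -0.003 0;0 0 0 0 0 -0.003 0"

```text
clock: 9.95
eef_pos: [0.5401, -0.0319, 0.0746]
tcp_rot: [-0.001, -0.019, 1.0, -0.001]
ft_force: [0.1, -6.2, -10.4]
gripper_width: 0.0113
finger_force: 59.0
```

Hard stop at 14.2 mm of travel. I'll ease off slightly, release and look before rising.

>>> jog_arm --series "0 0 0 0 0 0.002 0;0 0 0 0 0 0.002 0.5;0 0 0 0 0 0.002 0.5;0 0 0 0 0 0.002 0.5;0 0 0 0 0 0.002 0.5;0 0 0 0 0 0.002 0.5"

```text
clock: 10.45
eef_pos: [0.5417, -0.0301, 0.0756]
tcp_rot: [0.0, -0.02, 1.0, 0.0]
ft_force: [0.3, -0.4, 0.6]
gripper_width: 0.0431
finger_force: 0.0
```

>>> jog_arm --series "0 0 0 0 0 -0.05 0.5;0 0 0 0 0 -0.1 0.5;0 0 0 0 0 -0.2 0.5;0 0 0 0 0 -0.3 0.5;0 0 0 0 0 -0.4 0.5;0 0 0 0 0 -0.4 0.5;0 0 0 0 0 -0.4 0.5;0 0 0 0 0 -0.4 0.5"

```text
clock: 11.12
eef_pos: [0.5411, -0.0303, 0.1749]
tcp_rot: [-0.0, -0.02, 1.0, 0.0]
ft_force: [-0.1, 0.2, -1.0]
gripper_width: 0.0431
finger_force: 0.0
```

```bash
python3 - <<'E'
from h import *
f=vision.grab_frame("scene");k=np.array([.5392,-.029,0])
print([((proj(f,[k+[0,0,z]])[0]-[202,150])*8).round() for z in(.116,.130,.082,.096)],status.read_state()["ft_force"])
b=f["frame"][150:218,202:270,::-1];b=(255*(b/255.)**.45).astype(np.uint8)
cv2.imwrite("pics/s7.png",cv2.resize(b,None,fx=8,fy=8,interpolation=cv2.INTER_CUBIC))
E
```

```text
[array([211., 234.]), array([209., 191.]), array([216., 335.]), array([214., 294.])] [ 0.00139462  0.58334067 -0.7488318 ]
```

View pics/s7.png

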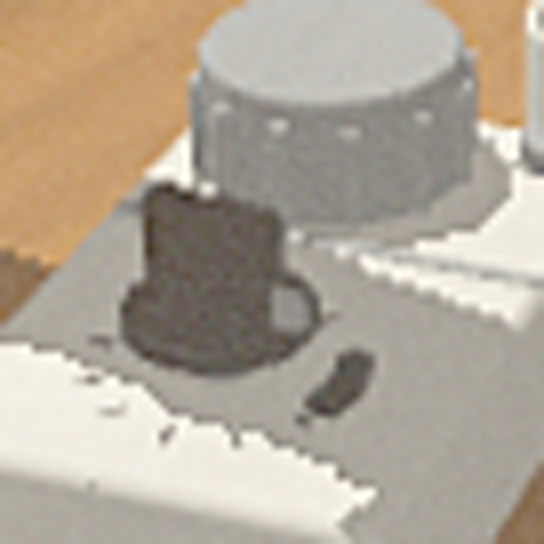

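The bar top is now at row 190, where 191 was predicted for fully out. The mark and cap have not moved in the picture, and the gripper is clear. Handing in.

```bash
python3 -c "from rig import ticket;print(ticket.sign_off())"
```

```text
the job is handed in; nothing more can be done
None
```

The knob was turned to the mark, its catch found by feel at a dial reading of about -0.19 rad, pulled out to its hard stop (about 14 mm) and released; the filter still stands in place and the job is handed in.

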